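# Mauls back on their board by size

### The job

Stand the four leather mauls, handle up, on the four tan pads of the wooden board in order of size, one centred on each pad: the smallest on the pad next to the brass knob, the largest at the far end from it. Do not knock any of them over.

Things in the scene. Friction and masses are not known exactly. Their poses are not given: they have to be found in the camera images.
- maul_1: Smallest of four loose leather mauls, standing on its head in the near row: cream plastic head 36 mm diameter, 48 mm high; brass collar 24 mm diameter, 6 mm high; then a straight round red-brown handle 20 mm diameter pointing up. 110 mm tall in all, about 130 g (varies by a quarter). Origin: centre of its underside, z up the handle.
- maul_2: Second smallest of four loose leather mauls, standing on its head in the near row: cream plastic head 46 mm diameter, 56 mm high; brass collar 26 mm diameter, 6 mm high; then a straight round red-brown handle 22 mm diameter pointing up. 128 mm tall in all, about 220 g (varies by a quarter). Origin: centre of its underside, z up the handle.
- maul_3: Second largest of four loose leather mauls, standing on its head in the near row: cream plastic head 56 mm diameter, 64 mm high; brass collar 28 mm diameter, 6 mm high; then a straight round red-brown handle 24 mm diameter pointing up. 146 mm tall in all, about 340 g (varies by a quarter). Origin: centre of its underside, z up the handle.
- maul_4: Largest of four loose leather mauls, standing on its head in the near row: cream plastic head 66 mm diameter, 72 mm high; brass collar 30 mm diameter, 6 mm high; then a straight round red-brown handle 26 mm diameter pointing up. 164 mm tall in all, about 500 g (varies by a quarter). Origin: centre of its underside, z up the handle.
- pad_1: Fixed round tan leather pad, 76 mm diameter, 4 mm thick, an end pad of four alike, 100 mm apart in the order pad_1 to pad_4 along a dark wooden board (80 x 480 x 12 mm high) beyond the mauls. Origin: centre of its underside, 12 mm above the table; its top is at 16 mm. y axis along the row towards the pad_1 end, x axis across it.
- pad_2: Fixed round tan leather pad, 76 mm diameter, 4 mm thick, the inner pad next to pad_1 of four alike, 100 mm apart in the order pad_1 to pad_4 along a dark wooden board (80 x 480 x 12 mm high) beyond the mauls. Origin: centre of its underside, 12 mm above the table; its top is at 16 mm. y axis along the row towards the pad_1 end, x axis across it.
- pad_3: Fixed round tan leather pad, 76 mm diameter, 4 mm thick, the inner pad next to pad_4 of four alike, 100 mm apart in the order pad_1 to pad_4 along a dark wooden board (80 x 480 x 12 mm high) beyond the mauls. Origin: centre of its underside, 12 mm above the table; its top is at 16 mm. y axis along the row towards the pad_1 end, x axis across it.
- pad_4: Fixed round tan leather pad, 76 mm diameter, 4 mm thick, the other end pad of four alike, 100 mm apart in the order pad_1 to pad_4 along a dark wooden board (80 x 480 x 12 mm high) beyond the mauls. Origin: centre of its underside, 12 mm above the table; its top is at 16 mm. y axis along the row towards the pad_1 end, x axis across it.
- brass_knob: Fixed brass knob, 24 mm wide and 30 mm high, on the board at one end of the row (the pad_1 or the pad_4 end), 70 mm beyond the end pad's centre; it marks the end for the smallest maul. The other end has a low black rubber block. Origin: centre of its underside, on the board's top.
Not all that is in view belongs to the job. Leave any green look-alike of the maul_1 alone. What is shaped like the maul_3 but blue is not meant.

How it is judged:
By the outcome, as a careful person would: the job done as asked, in the order asked, and still so for the second after the job is handed in, with the robot touching nothing.
It also fails if it takes over 102 s, if anything falls off the work surface, if the arm or the gripper's body presses on something with over 40 N, if the wrist force passes 120 N, or if a joint passes its speed limit or range.

### The arm

A 7-joint arm with a two-finger parallel gripper is mounted at the origin on the work surface. World frame = base frame: x ahead of the robot, y to its left, z up, the work surface at z = 0. Lengths are in m, angles in rad, forces in N, time in s.
With the tool pointing down it reaches from about 0.425 to 0.95 m from the base axis. Payload 4.7 kg.
Tool frame: the origin (TCP) lies between the finger pads; the fingertips stand 22 mm ahead of it and the grasp point (between the pads) lies 3 mm ahead of it (manip.nose_length is the distance from the TCP to the fingertips, in m); z points along the fingers, x is the direction in which the jaws open and shut, and the axes are right-handed (so a half turn about z gives the same grasp; the last joint's range is limited). The gripper opens to 87 mm and grips with 3 to 60 N. Pads are 19 mm wide; open, the fingers measure 117 mm over their backs; the gripper's body (75 mm by 190 mm) begins 51 mm behind the grasp point.
Start: joints at [-0.029, 0.469, -0.049, 1.532, 0.024, 1.141, -0.082], TCP at [0.675, 0, 0.245] pointing down, gripper open.
Joint ranges: [-2.59, 2.59], [-0.33, 1.99], [-1.39, 1.29], [0.1, 2.45], [-1.04, 4.18], [0.21, 1.99], [-2.66, 2.66]. Speed limits (rad/s): [2.57, 2.57, 3.14, 3.14, 3.14, 3.14, 3.14].

### API

Orientations are given as [roll, pitch, yaw] about the fixed x, y, z axes, in that order (R = Rz(yaw) Ry(pitch) Rx(roll)).
In Python, from station import manip, planner, cams, spotter, telemetry gives the robot as it stands. Calls block until the motion is done:
- manip.movep(position, orientation): joint-space move of the TCP to a pose.
- manip.move_l(position, rate=0.15, ori=None): straight line of the TCP; ori=None keeps the orientation; rate is the mean speed in m/s.
- manip.movej(angles): joint-space move.
- manip.set_gripper(opening): finger opening in m; the grip force is fixed at half the most; returns when the fingers have stopped.
- manip.pause(seconds).
- planner.solve_ik(position, orientation): joint angles nearest the present ones, or None.
- cams.snapshot(name): name is "scene" or "side" or "wrist"; returns a dict with "color" (420x560x3 uint8, red, green, blue), "fx", "fy", "cx", "cy" (pixels), "D" ([k1, k2, p1, p2, k3] as OpenCV has them; the pictures are not rectified), "R" (3x3) and "t" (3): a world point X has camera coordinates R X + t. Camera axes: x right, y down, z forward; pixel columns grow to the right and rows downward; lengths in m; the calibration is good to about 2 mm. A picture is of the moment at which its call begins. There is no depth.
A pose or a line that the arm cannot do raises manip.IKError and nothing moves.
- manip.hand_in(): hands the job in, once; it reports no verdict.
Trained networks look in a picture, given as the dict that the camera call returned (one of the last four; its "shot" number tells which), for a name from the list of things; names that differ only in an ending like _2 or _b are one class to them, and where a whole thing is asked for, a point or a joint stands for the part that bears it (a point fixed in the world has none). Each returns a list of dicts, best first, with "confidence" (0 to 1); they miss things now and then, are a little off and sometimes report something else, mostly with a low value. They report only what shows in the picture. A call takes as long as a camera call. They do not tell look-alikes from the thing itself.
- spotter.spot_in(picture, thing): "xy" ([column, row] in pixels, amid what is visible of it).
- spotter.place_of(picture, thing): "xy" ([column, row] in pixels: a listed point, or the origin of a listed thing).
Readings, each from a call of its own:
- telemetry.get_time_s(): time.
- telemetry.get_joints(): joint angles.
- telemetry.get_joint_velocities(): joint speeds.
- telemetry.get_tau(): joint torques, N m.
- telemetry.get_tcp_pos(): TCP position.
- telemetry.get_eef_rot(): TCP orientation.
- telemetry.get_ft_force(): force on the tool from outside, world axes, zero at the start.
- telemetry.get_wrist_torque(): the same for the moment, N m.
- telemetry.get_width(): finger opening in m.
Only numpy, scipy, OpenCV 4.12 (cv2) and the standard library are available. Lean on these libraries where they do the work, as an engineer would, in place of code of your own. Each camera call takes 0.05 s, during which the arm holds its last target. There are 200 camera calls.

## Working session

There is one attempt and no reset: what is moved stays moved. The work goes in short steps, each a Python script; the robot and the scene stay as the last script left them, time stands still between calls to the robot, and variables do not carry over. Pictures are saved under pics/ and viewed, about 12 in all and at most 16, crops included, and the job is handed in when it is done.

```bash
mkdir -p pics; python3 - <<'E'
from station import *
import cv2
for n in ["scene","side"]:
    s=cams.snapshot(n); cv2.imwrite(f"pics/{n}0.png",s["color"][:,:,::-1])
    print(n,s["R"],s["t"],s["fx"],s["cx"],s["cy"],s["D"])
    for k in ["maul_1","pad_1","brass_knob"]:
        print(k,[(round(d["confidence"],2),[round(float(v)) for v in d["xy"]]) for d in spotter.place_of(s,k)])
print(telemetry.get_time_s(),telemetry.get_eef_rot(),manip.nose_length)
E
```

```text
scene [[ 0.69726669  0.71680535 -0.00304322]
 [ 0.59148643 -0.5777516  -0.56244724]
 [-0.40492341  0.3903757  -0.82682758]] [-0.32881655 -0.29780113  1.48290234] 497.31368297764027 272.89437601825193 211.7507829020967 [-0.15026525  0.          0.          0.          0.        ]
maul_1 [(0.93, [216, 242]), (0.86, [284, 196]), (0.79, [178, 244]), (0.68, [257, 220]), (0.68, [180, 335]), (0.63, [178, 284])]
pad_1 [(0.82, [334, 219]), (0.82, [307, 239]), (0.64, [278, 263]), (0.6, [244, 290])]
brass_knob [(0.57, [220, 310]), (0.24, [284, 197])]
side [[ 0.77592937 -0.63081142  0.00325046]
 [-0.39197009 -0.48616716 -0.78102557]
 [ 0.49426012  0.60474659 -0.62449059]] [-0.41976084  0.22080142  0.84088946] 448.2664295844225 276.369733988281 211.9159951573604 [0.02048454 0.         0.         0.         0.        ]
maul_1 [(0.91, [295, 270]), (0.88, [243, 215]), (0.86, [353, 299]), (0.83, [273, 242]), (0.64, [415, 305]), (0.6, [301, 305])]
pad_1 [(0.97, [281, 185]), (0.91, [362, 246]), (0.72, [305, 201]), (0.59, [328, 223])]
brass_knob [(0.61, [388, 269])]
0.4 [-3.14157330e+00  2.01232606e-04  2.82332213e-05] 0.022
```

```bash
cat > h.py <<'E'
from station import *
import cv2, numpy as np
def w(s,uv,z):
    K=np.array([[s["fx"],0,s["cx"]],[0,s["fy"],s["cy"]],[0,0,1]])
    p=cv2.undistortPoints(np.array(uv,float).reshape(-1,1,2),K,np.array(s["D"])).reshape(-1,2)
    R=np.array(s["R"]);t=np.array(s["t"]); c=-R.T@t
    d=np.c_[p,np.ones(len(p))]@R
    return c+d*((z-c[2])/d[:,2])[:,None]
E
python3 - <<'E'
from h import *
for n in ["scene","side"]:
    s=cams.snapshot(n)
    for k,z in [("maul_1",0),("pad_1",.012),("brass_knob",.012)]:
        o=spotter.place_of(s,k)
        print(n,k); print(np.c_[w(s,[d["xy"] for d in o],z)[:,:2],[d["xy"] for d in o]].round(3))
a=[cv2.resize(cv2.imread(f"pics/{n}0.png")[150:380,130:450],(800,575),interpolation=cv2.INTER_CUBIC) for n in("scene","side")]
cv2.imwrite("pics/a.png",a[0]);cv2.imwrite("pics/b.png",a[1])
E
```

```text
scene maul_1
[[ 5.790e-01 -3.910e-01  1.809e+02  3.328e+02]
 [ 4.540e-01 -1.770e-01  2.169e+02  2.413e+02]
 [ 4.780e-01 -6.800e-02  2.556e+02  2.213e+02]
 [ 4.720e-01  4.700e-02  2.858e+02  1.945e+02]
 [ 4.780e-01 -3.160e-01  1.791e+02  2.824e+02]
 [ 3.920e-01 -2.470e-01  1.793e+02  2.427e+02]
 [ 6.070e-01 -1.600e-02  3.063e+02  2.403e+02]]
scene pad_1
[[ 6.230e-01  7.900e-02  3.373e+02  2.190e+02]
 [ 6.080e-01 -1.230e-01  2.758e+02  2.651e+02]
 [ 6.110e-01 -2.230e-01  2.457e+02  2.924e+02]]
scene brass_knob
[[ 5.990e-01 -2.910e-01  2.200e+02  3.078e+02]]
side maul_1
[[ 4.980e-01 -3.050e-01  3.553e+02  2.984e+02]
 [ 3.960e-01 -2.500e-01  2.992e+02  3.068e+02]
 [ 5.760e-01 -3.890e-01  4.139e+02  3.050e+02]
 [ 4.530e-01 -1.740e-01  2.959e+02  2.716e+02]
 [ 4.700e-01  5.500e-02  2.401e+02  2.158e+02]]
side pad_1
[[ 6.170e-01  8.400e-02  2.788e+02  1.851e+02]
 [ 6.110e-01 -2.160e-01  3.613e+02  2.462e+02]
 [ 6.090e-01 -1.210e-01  3.309e+02  2.253e+02]
 [ 6.130e-01 -1.700e-02  3.030e+02  2.038e+02]]
side brass_knob
[[ 6.100e-01 -2.940e-01  3.885e+02  2.659e+02]
 [ 6.200e-01 -1.500e-02  3.044e+02  2.022e+02]]
```

View pics/a.png

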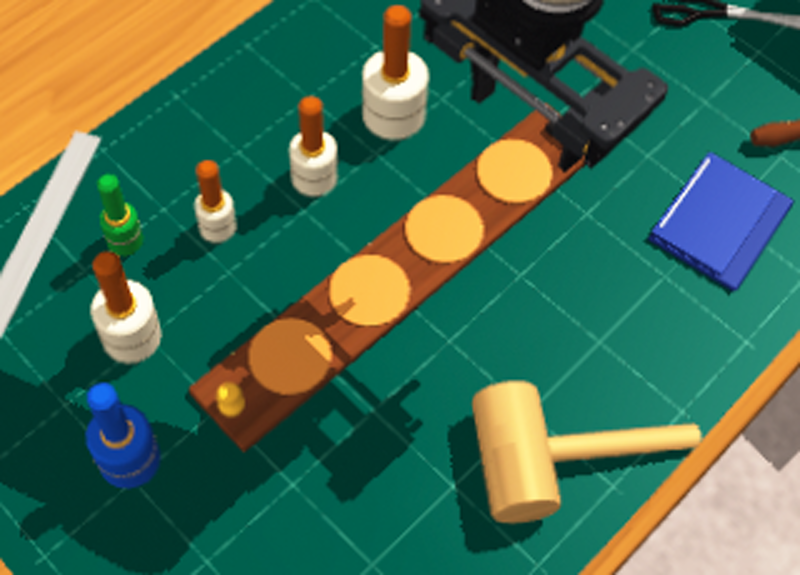

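View pics/b.png

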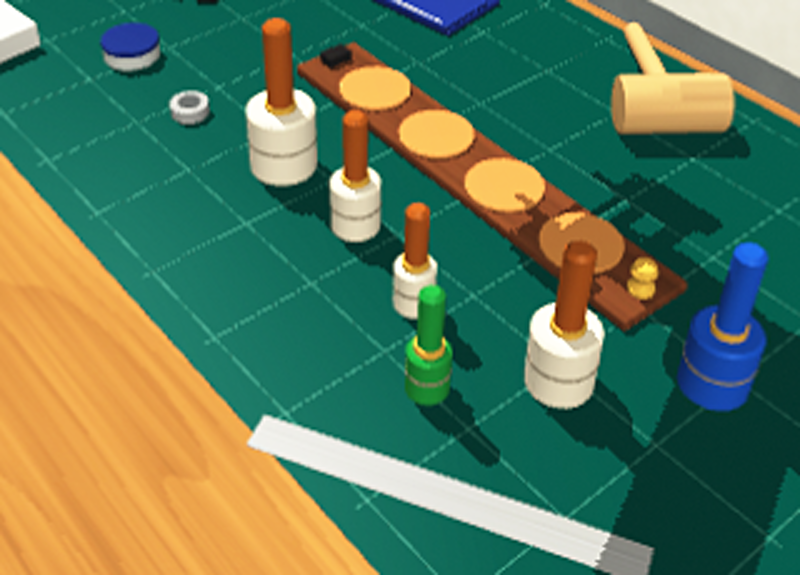

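Seen in a.png and b.png: the cream mauls along −y are the largest (y≈0.05), second smallest (−0.07), smallest (−0.175) and second largest (−0.31). The knob is at the −y end, next to the pad at y≈−0.22. The green and blue ones are decoys. Next I'll refine the positions from the handle and pad silhouettes in the pictures I already have.

```bash
cat >> h.py <<'E'
DIM={1:(.054,.110,.010),2:(.062,.128,.011),3:(.070,.146,.012),4:(.078,.164,.013)}
def proj(s,P):
    K=np.array([[s["fx"],0,s["cx"]],[0,s["fy"],s["cy"]],[0,0,1]])
    return cv2.projectPoints(np.array(P,float),cv2.Rodrigues(np.array(s["R"]))[0],np.array(s["t"]),K,np.array(s["D"]))[0].reshape(-1,2)
A=np.linspace(0,2*np.pi,40)
def hull(s,x,y,z0,z1,r):
    c=np.c_[x+r*np.cos(A),y+r*np.sin(A)]
    return cv2.convexHull(proj(s,np.r_[np.c_[c,A*0+z0],np.c_[c,A*0+z1]]).astype(np.float32))
def cen(c):
    m=cv2.moments(c); return np.array([m["m10"],m["m01"]])/m["m00"]
def handle_mask(s):
    h=cv2.cvtColor(s["color"],cv2.COLOR_RGB2HSV)
    return cv2.inRange(h,(3,150,50),(14,255,255))
def pad_mask(s):
    h=cv2.cvtColor(s["color"],cv2.COLOR_RGB2HSV)
    return cv2.inRange(h,(15,90,185),(22,200,255))
def locate(s,mask,x,y,z0,z1,r):
    """blob nearest the predicted outline -> world xy whose outline has the same centroid"""
    n,_,st,ce=cv2.connectedComponentsWithStats(mask)
    ok=[i for i in range(1,n) if st[i,4]>25]
    p=cen(hull(s,x,y,z0,z1,r)); i=min(ok,key=lambda i:np.hypot(*(ce[i]-p)))
    ar=st[i,4]/cv2.contourArea(hull(s,x,y,z0,z1,r))
    for _ in range(4):
        p=cen(hull(s,x,y,z0,z1,r)); zm=(z0+z1)/2
        d=w(s,[ce[i],p],zm); x,y=np.array([x,y])+(d[0]-d[1])[:2]
    return round(x,4),round(y,4),round(ar,2)
E
cat > m.py <<'E'
from h import *
M={4:(.471,.051),2:(.478,-.068),1:(.454,-.176),3:(.488,-.31)}
P=[(.611,-.22),(.609,-.121),(.612,-.017),(.62,.081)]
for n in("scene","side"):
    s=cams.snapshot(n)
    for k in M: print(n,"maul",k,locate(s,handle_mask(s),*M[k],*DIM[k]))
    for p in P: print(n,"pad",locate(s,pad_mask(s),*p,.0159,.016,.038))
E
python3 m.py
```

```text
scene maul 4 (np.float64(0.4776), np.float64(0.0466), np.float64(0.84))
scene maul 2 (np.float64(0.4773), np.float64(-0.0677), np.float64(0.86))
scene maul 1 (np.float64(0.4532), np.float64(-0.1765), np.float64(0.82))
scene maul 3 (np.float64(0.488), np.float64(-0.313), np.float64(0.88))
scene pad (np.float64(0.6225), np.float64(-0.1958), np.float64(0.07))
scene pad (np.float64(0.6131), np.float64(-0.1219), np.float64(0.96))
scene pad (np.float64(0.6156), np.float64(-0.023), np.float64(1.0))
scene pad (np.float64(0.6187), np.float64(0.0766), np.float64(0.99))
side maul 4 (np.float64(0.476), np.float64(0.0498), np.float64(0.89))
side maul 2 (np.float64(0.4423), np.float64(-0.1836), np.float64(0.76))
side maul 1 (np.float64(0.4521), np.float64(-0.173), np.float64(0.87))
side maul 3 (np.float64(0.5089), np.float64(-0.2173), np.float64(6.74))
side pad (np.float64(0.6228), np.float64(-0.1907), np.float64(0.07))
side pad (np.float64(0.6118), np.float64(-0.1182), np.float64(0.96))
side pad (np.float64(0.6143), np.float64(-0.0195), np.float64(1.01))
side pad (np.float64(0.6174), np.float64(0.0802), np.float64(1.01))
```

```bash
cat > go.py <<'E'
from h import *
import sys
PAD={1:(.6098,-.220),2:(.6124,-.120),3:(.615,-.0213),4:(.6179,.0784)}
MP={4:(.4768,.0482),2:(.477,-.066),1:(.4527,-.1748),3:(.4875,-.311)}
DOWN=[np.pi,0,0]
def pick_place(k):
    z=max(DIM[k][0]+.022,DIM[k][1]-.042)+.003; up=z+.19
    (x,y),(X,Y)=MP[k],PAD[k]
    assert all(planner.solve_ik(p,DOWN) is not None for p in([x,y,up],[x,y,z],[X,Y,up],[X,Y,z]))
    manip.movep([x,y,up],DOWN)
    manip.move_l([x,y,z],.12)
    manip.set_gripper(0.0); print(k,"width",telemetry.get_width(),"F",np.round(telemetry.get_ft_force(),1))
    manip.move_l([x,y,up],.15)
    print("held",telemetry.get_width(),np.round(telemetry.get_ft_force(),1))
    manip.move_l([X,Y,up],.15)
    manip.move_l([X,Y,z+.026],.15)
    manip.move_l([X,Y,z+.0165],.03)
    manip.pause(.2); print("F placed",np.round(telemetry.get_ft_force(),1))
    manip.set_gripper(DIM[k][2]*2+.016); manip.pause(.1); manip.set_gripper(.08)
    manip.move_l([X,Y,up],.15)
    print("t",telemetry.get_time_s())
for k in map(int,sys.argv[1:]): pick_place(k)
E
python3 go.py 4; python3 - <<'E'
from h import *
s=cams.snapshot("scene"); cv2.imwrite("pics/c.png",s["color"][:,:,::-1])
E
```

```text
4 width 0.025530891895517067 F [ 1.9 -0.3 -1.6]
held 0.025385064878093812 [ 0.2 -0.2 -6.3]
F placed [ 0.4  0.3 -5.6]
t 11.9083
```

View pics/c.png

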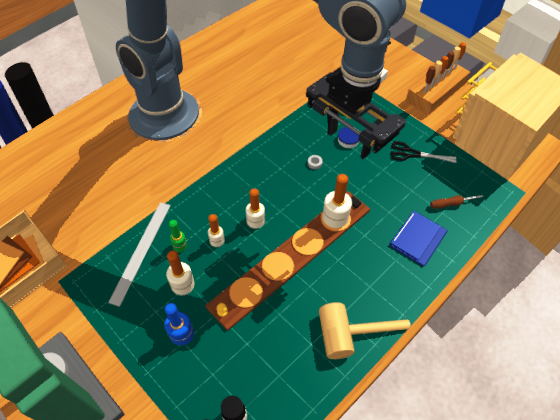

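Maul_4 stands on the far pad (338,208). The wrist force still showed its weight before release, so it dropped about a millimetre. I'll add a step-down until contact for the others.

```bash
python3 - <<'E'
t=open('go.py').read()
t=t.replace('''    manip.pause(.2); print''','''    f0=telemetry.get_ft_force()[2]
    for i in range(4):
        manip.pause(.1)
        if telemetry.get_ft_force()[2]-f0>1.0: break
        manip.move_l([X,Y,z+.0155-.001*i],.03)
    print("step",i); print''')
open('go.py','w').write(t)
E
python3 go.py 3 2; python3 - <<'E'
from h import *
s=cams.snapshot("side"); cv2.imwrite("pics/d.png",s["color"][:,:,::-1])
E
```

```text
3 width 0.02349961900857721 F [ 0.  -0.4 -0.8]
held 0.023738505746699817 [ 0.7 -0.2 -4.3]
step 1
F placed [-1.1 -0.2  1.3]
t 24.9833
2 width 0.02119108279737474 F [-0.8 -0.1 -1.5]
held 0.021010674591913456 [-0.   0.5 -2.1]
step 1
F placed [-0.6  0.1  2.6]
t 36.05
```

View pics/d.png

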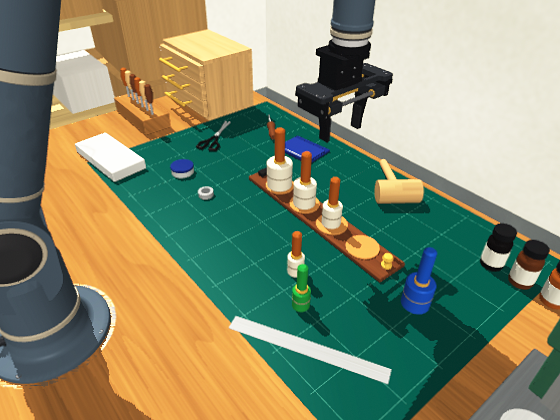

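Three mauls stand on their pads, at about (280,190), (304,205) and (332,228). The pad next to the knob (362,247) is still empty. Maul_1 is next, and then I'll check all four.

```bash
python3 go.py 1; python3 - <<'E'
from h import *
from go import PAD
manip.movep([.5,.2,.35],[np.pi,0,0])
im=[]
for n in("scene","side"):
    s=cams.snapshot(n); im.append(s["color"][150:330,190:430,::-1])
    m=handle_mask(s)
    for k in PAD:
        a,b,r=DIM[k]; l=locate(s,m,*PAD[k],a+.016,b+.016,r); print(n,k,np.round(1000*(np.array(l[:2])-PAD[k]),1),l[2])
    print(locate(s,pad_mask(s),*PAD[1],.0159,.016,.038))
cv2.imwrite("pics/e.png",cv2.resize(np.vstack(im),None,fx=1.66,fy=1.66,interpolation=cv2.INTER_CUBIC))
E
```

```text
1 width 0.019318973407344855 F [ 0.4 -0.1 -1.2]
held 0.01926020248359904 [ 0.8 -0.1 -1.4]
step 1
F placed [-0.2  0.7  3.8]
t 47.4167
scene 1 [36.2 65.8] 20.13
scene 2 [ 38.7 -39.2] 15.72
scene 3 [ -3.3 106.2] 1.08
scene 4 [-0.5 -2.2] 0.88
(np.float64(0.6313), np.float64(-0.2191), np.float64(0.33))
side 1 [-2.6  1.6] 0.87
side 2 [-2.7  1.5] 0.87
side 3 [-3.6 -0.1] 0.88
side 4 [ 4.6 18.2] 1.17
(np.float64(0.5838), np.float64(-0.2172), np.float64(0.23))
```

View pics/e.png

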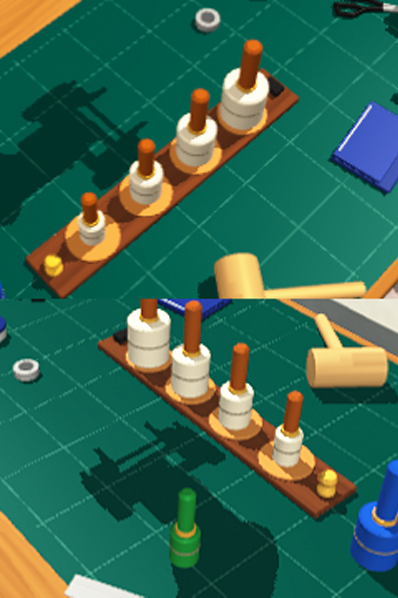

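All four are upright, in the right order and well centred: the side view puts mauls 1–3 within about 4 mm. The larger numbers come from handle blobs merging with the brown board (area ratios far from 1).

```bash
python3 -c "
from station import *
print(telemetry.get_time_s()); manip.hand_in()"
```

```text
49.1417
the job is handed in; nothing more can be done
```

I stood all four mauls handle up on the pads in order of size and handed the job in at about 49 s. The smallest is on the pad by the brass knob, and the largest is at the far end. I left the green and blue look-alikes alone.

**Final check:** the last pictures from both cameras show every maul upright, with the gripper clear of them. The clean position readings put mauls 1–3 within about 4 mm of their pad centres (side camera) and maul 4 within about 2 mm (scene camera). Calibration is good to about 2 mm.

**Readings that disagreed:** the scene-camera readings for mauls 1–3 and the side-camera reading for maul 4 were wrong. For mauls 1 and 2 the handle merged with the brown board in the colour mask; I did not trace the other two. I ignored these four and judged by eye that each maul was centred.

**Maul 4's release:** it was let go about 1 mm above its pad, and it settled upright. I lowered the other three until they touched before releasing them.

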